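# Ready the onigiri mold over its rice cup

### The job

Lift the green onigiri mold up and off the forked steel hook it hangs on, and carry it over the closed black bento tier with the chopsticks on its lid. Stop with the upright mold hovering one to two centimetres above the rim of the white triangular cup in the open bento tier, centred on the cup with its corners over the cup's corners, and finish while still holding it there so that I can slip a liner in under it. The mold must not touch the open tier or its cup at any time, and the closed tier, the chopsticks and the sauce cruet must be left alone.

Things in the scene. Friction and masses are not known exactly. Their poses are not given: they have to be found in the camera images.
- mold: Loose green onigiri mold, 80 to 170 g, 120 mm tall. Origin: centre of its underside, 40 mm above the table as it hangs upright; z up. At the bottom a rounded-triangle shell 34 mm tall (equilateral; flat sides 26 mm and corner ends 40 mm from the axis; corners at +x and +-120 deg), open below, 4 mm walls. Above it a stem, a collar and a grip tab. It hangs turned up to 0.35 rad against the stand.
- mold_collar (a point): On the mold's axis 76 mm above its underside: lower face of the round collar (36 mm diameter, 4 mm thick) that rests on the two prongs of the stand. Below it, down to the shell's top at 34 mm, runs the round stem, 12 mm thick, which passes between the prongs.
- mold_grip (a point): On the mold's axis 108 mm above its underside: place to pinch the flat upright grip tab (from 80 to 120 mm height; 30 mm wide along the mold's x, 14 mm thick along its y) from above, fingers closing along the mold's y.
- mold_corner (a point): End of the mold's +x corner at the height of its underside, 40 mm from the mold's axis.
- stand: Fixed stand: wooden foot disc (110 mm diameter, 12 mm thick) and 16 mm steel post, both centred 100 mm towards the stand's +x from its origin; on the post a level steel fork pointing to the stand's -x, roughly towards the robot. Nothing of the stand rises above the fork's turned-up ends. Origin on the table straight below where the mold hangs; z up.
- fork (a point): Middle between the prongs at their top face, 116 mm above the table, above the stand's origin, same axes. Prongs 7 mm square, 20 mm apart, from x = -32 to +26 mm, closed at +x, open at -x; ends (x = -32 to -27 mm) turned up 10 mm. The mold comes off raised 12 to 30 mm (its shell meets the prongs at 33 mm), then moved at least 60 mm along the stand's -x.
- bento: Fixed open lower bento tier, black lacquered plastic, 180 x 108 mm, 50 mm high, open on top, with a white triangular rice cup and an empty compartment. Origin on the table below the centre of the cup; x along the tier's long side, the box reaching from x = -55 to +125 mm and y = -54 to +54 mm; z up.
- cup_mouth (a point): Centre of the white cup's mouth at the height of its rim, 54 mm above the table (4 mm above the black walls), axes as the open tier. The cup is a triangle with rounded corners (equilateral, same shape as the mold but 6 mm larger all round inside; wall 3 mm), one corner at +x, the others at +-120 deg. Any of the three ways of matching corners is right.
- cup_corner0 (a point): Inner end of the cup's corner at the tier's +x, on the rim, 46 mm from the cup's centre.
- cup_corner1 (a point): The same for the corner at +120 deg.
- cup_corner2 (a point): The same for the corner at -120 deg.
- tier: Closed upper bento tier with clipped-on lid, black with two red clips, loose, 192 x 106 mm, 73 mm high, 0.45 kg. It stands between the stand and the open tier. Origin: centre of its underside; x along its long side, z up. To be left alone, but carried over.
- chopsticks: Bamboo chopstick pair in a paper band, one rigid loose piece 210 mm long, 23 mm wide, 9 mm high, lying lengthwise on the closed tier's lid (its top about 82 mm above the table). Origin: under its middle; x along its length. To be left alone.
- cruet: Empty glass sauce cruet with a steel cap, loose, 58 mm diameter, 112 mm tall. Origin: centre of its underside; z up. To be left alone.
There are look-alikes about, which are no part of the job. What is shaped like the bento but orange is not meant. Several things have the shape of the mold; the one meant has the colours described above.

How it is judged:
On the way, in this order (a step that is already met when the one before it is completed fails the run):
1. the mold, held by the fingers, is off the fork: clear of the stand and more than 50 mm to the side of where it hung (contact force between the fingers and mold above 1 N and contact force between mold and stand below 0.1 N and horizontal distance between mold and fork above 0.05 m), for 0.06 s.
2. the held mold is carried over the closed tier: above its lid and the chopsticks (underside more than 80 mm above the table) (contact force between the fingers and mold above 1 N and y of mold in the frame of tier between -0.045 and 0.045 m and x of mold in the frame of tier between -0.12 and 0.12 m and z of mold in the frame of tier above 0.08 m), for 0.04 s.
At the end, for the whole second after the job is handed in: Fingers hold the mold still and upright (0.12 rad), underside 4 to 30 mm above the cup rim, axis within 8 mm of the cup centre, its corner within 13 mm of a cup corner, touching neither stand nor open tier; closed tier, chopsticks and cruet within 15 mm of their starts (contact force between the fingers and mold above 1 N and contact force between mold and stand below 0.1 N and contact force between mold and bento below 0.1 N and horizontal distance between mold and cup_mouth below 0.008 m and z of mold in the frame of cup_mouth between 0.004 and 0.03 m and angle between mold's own z axis and vertical below 0.12 rad and (horizontal distance between mold_corner and cup_corner0 below 0.013 m or horizontal distance between mold_corner and cup_corner1 below 0.013 m or horizontal distance between mold_corner and cup_corner2 below 0.013 m) and linear speed of mold below 0.02 m/s and distance of each of tier, chopsticks, cruet from where it was at the start of the episode below 0.015 m); the arm keeps its last pose, push and grip.
It fails at once if the mold touches the open tier or its cup (over 0.5 N) (contact force between mold and bento above 0.5 N).
It fails at once if the closed tier, chopsticks or cruet is moved by more than 15 mm, or the cruet tipped (distance of any of tier, chopsticks, cruet from where it was at the start of the episode above 0.015 m or angle between cruet's own z axis and vertical above 0.3 rad).
It also fails if it takes over 38 s, if anything falls off the work surface, if the arm or the gripper's body presses on something with over 40 N, if the wrist force passes 120 N, or if a joint passes its speed limit or range.

### The arm

A 7-joint arm with a two-finger parallel gripper is mounted at the origin on the work surface. World frame = base frame: x ahead of the robot, y to its left, z up, the work surface at z = 0. Lengths are in m, angles in rad, forces in N, time in s.
With the tool pointing down it reaches from about 0.35 to 0.9 m from the base axis. Payload 8.1 kg.
Tool frame: the origin (TCP) lies at the very end of the fingers, on their centre line; the grasp point (between the pads) lies arm.grip_point_offset behind it (arm.grip_point_offset is the distance from the TCP to the grasp point, in m); z points along the fingers, y is the line along which they close (so a half turn about z gives the same grasp; the last joint's range is limited). The gripper opens to 92 mm and grips with 3 to 60 N. Pads are 19 mm wide; open, the fingers measure 130 mm over their backs; the gripper's body (75 mm by 190 mm) begins 47 mm behind the grasp point.
Start: joints at [-1.24, 0.434, 0.025, 1.573, -0.012, 1.134, -0.075], TCP at [0.263, 0.567, 0.227] pointing down, gripper open.
Joint ranges: [-2.62, 2.62], [-0.44, 2.09], [-1.27, 1.32], [0.08, 2.57], [-1.32, 4.46], [0.12, 2], [-2.74, 2.74]. Speed limits (rad/s): [2.22, 2.22, 3.01, 3.01, 3.14, 3.14, 3.14].

### API

Orientations are given as a rotation vector (axis times angle).
In Python, from cell import arm gives the robot as it stands. The module is installed in compiled form; this text tells all that it offers.
- The arm moves only by the shell command python3 -m creep 'ROWS' [OPENING] [FORCE]. ROWS is JSON, a list of rows, each a list of 6 numbers: the shift along the tool's x, y, z scaled (see below), then the turn, a rotation vector about the tool's x, y, z scaled (see below). A call has 1 to 20 rows; each row shifts and turns the commanded pose from where the row before left it, along the tool's axes as they then stand; what a row does not reach is not made up. The controller multiplies each number of a shift by 0.4 m and each number of a turn by 120 degrees. A row lasts 1/12 s, in which the tool goes at most 41.7 mm and 7.16 degrees, less where a joint would pass 70% of its speed; a pose out of reach is approached as far as the arm can. A call with a number of a shift or a turn outside -1 to 1 is refused whole. A call with a gripper value outside its range is refused whole. OPENING is the closure, from -1 (fully open) to 1 (shut), set as the call begins (- or left out, the last holds). The fingers move at their own pace and stop on an object; FORCE is the grip in N (left out, the last holds). Time passes only in rows, so rows that do not move let the fingers close. It gives the time, the measured TCP pose, the force, the opening and the grip force at its end, in the units of the state.
- arm.observe(): the state, without advancing time (a new reading comes with each control period).
- arm.get_image(name): name is "side" or "top"; returns a dict with "frame" (420x560x3 uint8, red, green, blue), "intrinsics" (3x3 intrinsics, pixels), "distortion" ([k1, k2, p1, p2, k3] as OpenCV has them; the pictures are not rectified), "rvec" (rotation vector, rad) and "tvec" (3), from world to camera coordinates, as OpenCV has them. Camera axes: x right, y down, z forward; pixel columns grow to the right and rows downward; lengths in m; the calibration is good to about 2 mm. A picture is of the moment at which its call begins. There is no depth.
- arm.sign_off(): hands the job in; it is judged then, once.
The state is a dict: "clock": time; "joints": joint angles; "dq": joint speeds; "joint_efforts": joint torques, N m; "position": TCP position; "ee_rot": TCP orientation; "force": force on the tool from outside, world axes, zero at the start; "ft_torque": the same for the moment, N m; "width": opening from 0.0 (shut) to 1.0 (fully open); "gripper_force": force on a finger pad.
Only numpy, scipy, OpenCV 4.12 (cv2) and the standard library are available. Lean on these libraries where they do the work, as an engineer would, in place of code of your own. Each camera call takes 0.05 s, during which the arm holds its last target. There are 200 camera calls.

## Working session

There is one attempt and no reset: what is moved stays moved. The work goes in short steps, Python scripts to look and compute and a shell command to move; the robot and the scene stay as the last step left them, time stands still between calls to the robot, and variables do not carry over. Pictures are saved under pics/ and viewed, at most 10 in all, crops included, and the job is handed in when it is done.

```bash
mkdir -p pics; cat > h.py <<'E'
import numpy as np, cv2
from cell import arm
def snap(n):
    d=arm.get_image(n); np.save(f'/tmp/{n}.npy',d,allow_pickle=True); return d
def load(n): return np.load(f'/tmp/{n}.npy',allow_pickle=True).item()
def ray(d,px):
    p=cv2.undistortPoints(np.array([[px]],float),np.array(d['intrinsics'],float),np.array(d['distortion'],float))[0,0]
    R=cv2.Rodrigues(np.array(d['rvec'],float))[0]; t=np.array(d['tvec'],float).ravel()
    v=R.T@np.array([p[0],p[1],1]); return -R.T@t, v/np.linalg.norm(v)
def onz(d,px,z):
    c,v=ray(d,px); return c+v*(z-c[2])/v[2]
def cross(d1,p1,d2,p2):
    c1,v1=ray(d1,p1);c2,v2=ray(d2,p2)
    s=np.linalg.lstsq(np.c_[v1,-v2],c2-c1,rcond=None)[0]
    a=c1+v1*s[0];b=c2+v2*s[1]; return (a+b)/2,np.linalg.norm(a-b)
def proj(d,P):
    return cv2.projectPoints(np.array(P,float).reshape(-1,3),np.array(d['rvec'],float),np.array(d['tvec'],float),np.array(d['intrinsics'],float),np.array(d['distortion'],float))[0][:,0]
E
python3 - <<'E'
from h import *
for n in('side','top'):
    d=snap(n); cv2.imwrite(f'pics/{n}0.png',d['frame'][:,:,::-1]); print(n,ray(d,(280,210)))
s=arm.observe(); print(s['position'],s['ee_rot'],s['clock'],arm.grip_point_offset,cv2.Rodrigues(np.array(s['ee_rot']))[0].round(3))
E
```

```text
side (array([ 0.05913581, -0.75737367,  0.62390165]), array([ 0.4751033 ,  0.72794434, -0.49434187]))
top (array([ 4.64410902e-01, -1.00967726e-03,  1.11280084e+00]), array([ 0.09668277, -0.01311835, -0.99522879]))
[0.26257181 0.56666014 0.2260335 ] [-6.76181085e-01 -3.06779628e+00  2.22962956e-03] 0.1 0.0188 [[-0.907  0.42  -0.   ]
 [ 0.42   0.907 -0.001]
 [-0.    -0.001 -1.   ]]
```

View pics/side0.png

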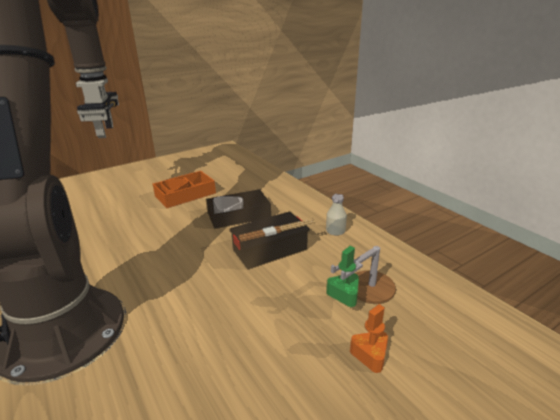

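View pics/top0.png

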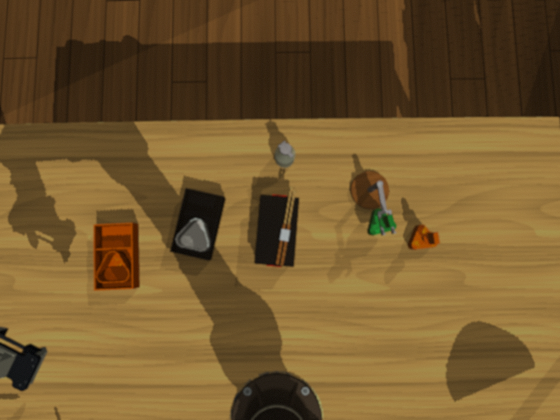

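The side view shows the green mold on the fork at (345,275), an orange mold at (370,340), the closed tier at (270,238), the open black tier at (238,207), an orange bento at (185,188) and the cruet at (337,215). In the top view these are the green mold (382,221), orange mold (424,238), closed tier (277,230), black tier with white cup (193,236), orange bento (116,257) and cruet (285,153).

Possible mix-ups:
- **Mold:** green at (382,221) or orange at (424,238). I choose green.
- **Bento:** black at (197,224) or orange at (116,257). I choose black.

Next is one close crop to check this.

```bash
python3 - <<'E'
from h import *
t=load('top')['frame'][:,:,::-1]; s=load('side')['frame'][:,:,::-1]
r=lambda a:cv2.resize(a,(400,300),interpolation=cv2.INTER_CUBIC)
im=np.vstack([np.hstack([r(t[170:245,345:445]),r(s[230:320,300:420])]),np.hstack([r(t[185:260,150:250]),r(s[185:230,200:260])])])
cv2.imwrite('pics/crop0.png',im)
for n in('top','side'):
    f=load(n)['frame']; h=cv2.cvtColor(f,cv2.COLOR_RGB2HSV)
    m=cv2.inRange(h,(45,100,30),(85,255,255)); k,l,st,c=cv2.connectedComponentsWithStats(m); print(n,[(st[i].tolist(),c[i].round(1).tolist()) for i in range(1,k) if st[i,4]>8])
    b=f[200:258,165:222] if n=='top' else f[185:230,200:275]
    w=cv2.inRange(cv2.cvtColor(b,cv2.COLOR_RGB2HSV),(0,0,90),(180,60,255)); k,l,st,c=cv2.connectedComponentsWithStats(w); print([(st[i].tolist(),c[i].round(1).tolist()) for i in range(1,k) if st[i,4]>8])
E
```

```text
top [([369, 209, 27, 26, 390], [380.5, 222.9])]
[([16, 18, 28, 32, 443], [30.9, 35.9])]
side [([339, 246, 16, 25, 284], [347.3, 259.4]), ([327, 274, 32, 33, 745], [343.6, 289.2])]
[([14, 11, 29, 16, 387], [27.7, 18.3]), ([62, 41, 13, 4, 39], [68.6, 42.9])]
```

View pics/crop0.png

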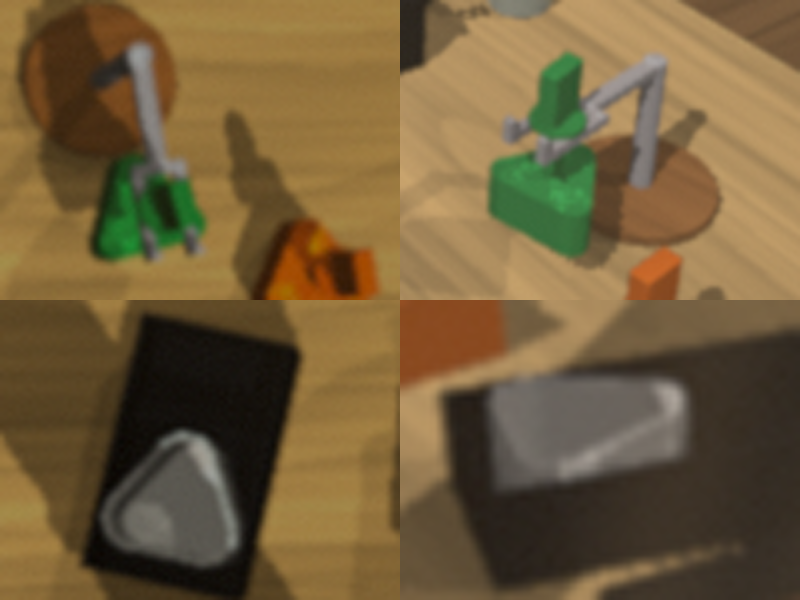

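The crop confirms the green mold's collar sits on the grey fork, with prong tips at top-view (383,234) and (393,232) and the post top at (380,184). The white cup is in the black tier, with corners near top-view (196,218), (176,242) and (208,249). I'll enlarge the mold for exact points.

```bash
python3 - <<'E'
from h import *
t=load('top')['frame'][:,:,::-1]; s=load('side')['frame'][:,:,::-1]
g=lambda a:np.clip((a/255.)**.6*255,0,255).astype(np.uint8)
a=cv2.resize(g(t[180:240,362:402]),(400,600),interpolation=cv2.INTER_CUBIC)
b=cv2.resize(g(s[240:312,322:370]),(400,600),interpolation=cv2.INTER_CUBIC)
for i in range(0,400,100): cv2.line(a,(i,0),(i,8),(0,0,255)); 
cv2.imwrite('pics/crop1.png',np.hstack([a,b]))
E
```

```text
(no output)
```

View pics/crop1.png

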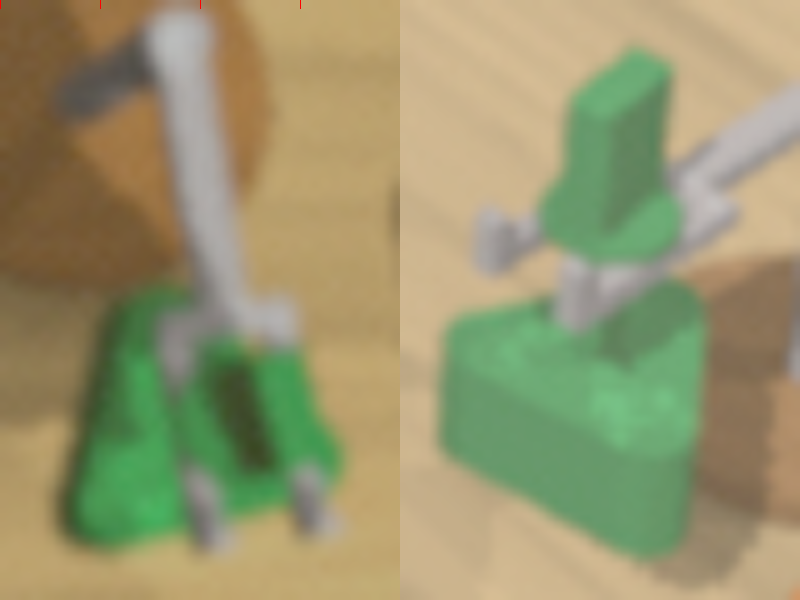

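```bash
python3 - <<'E'
from h import *
T=load('top');S=load('side')
sp=lambda u,v:(322+(u-400)*.12-.44,240+v*.12-.44)
tp=lambda u,v:(362+u*.1-.45,180+v*.1-.45)
ang=lambda a,b:np.degrees(np.arctan2(*(b-a)[1::-1])).round(1)
L,U,R,F=[onz(S,sp(*p),.16) for p in((574,95),(637,48),(670,72),(612,113))]
print('tab top side',np.mean([L,U,R,F],0).round(4),'long',ang(L,U),ang(F,R),np.linalg.norm(U-L).round(4),np.linalg.norm(R-F).round(4),'short',ang(F,L),np.linalg.norm(F-L).round(4))
for z,a,b in((.04,(455,470),(630,550)),(.074,(465,345),(650,452)),(.074,(700,420),(700,320))):
    print('shell edge',z,ang(onz(S,sp(*a),z),onz(S,sp(*b),z)),onz(S,sp(*a),z).round(4),onz(S,sp(*b),z).round(4))
print('prong tips top',onz(T,tp(205,500),.126).round(4),onz(T,tp(308,485),.126).round(4))
print('prong tips side',onz(S,sp(490,215),.126).round(4),onz(S,sp(580,262),.126).round(4))
print('cross tips',cross(T,tp(205,490),S,sp(490,215)),cross(T,tp(308,475),S,sp(580,262)))
print('post',onz(T,tp(180,30),.116).round(4), 'tab dark edge', onz(T,tp(222,365),.125).round(4),onz(T,tp(250,470),.125).round(4),onz(T,tp(245,362),.16).round(4),onz(T,tp(275,465),.16).round(4))
f=T['frame'];h=cv2.cvtColor(f,cv2.COLOR_RGB2HSV)
m=cv2.inRange(h,(45,100,30),(85,255,255));pts=cv2.findNonZero(m).astype(np.float32)
tri=cv2.minEnclosingTriangle(pts)[1][:,0]; tr=np.array([onz(T,p,.057) for p in tri]);print('shell tri',tr.round(4),tr.mean(0),[np.linalg.norm(tr[i]-tr[i-1]).round(3) for i in range(3)])
m=np.zeros(f.shape[:2],np.uint8);m[200:258,165:222]=cv2.inRange(h,(0,0,90),(180,60,255))[200:258,165:222]
k,l,st,c=cv2.connectedComponentsWithStats(m);i=1+st[1:,4].argmax()
tri=cv2.minEnclosingTriangle(cv2.findNonZero((l==i).astype(np.uint8)).astype(np.float32))[1][:,0];tr=np.array([onz(T,p,.054) for p in tri]);c=tr.mean(0)
print('cup tri',tr.round(4),c.round(4),[ang(c,p) for p in tr],[np.linalg.norm(tr[i]-tr[i-1]).round(3) for i in range(3)], 'expect 0.121')
# black tier outlines
b=cv2.inRange(h,(0,0,0),(180,255,45))|m; 
for x0,x1,z in((165,228,.05),(250,303,.073)):
    q=np.zeros_like(b);q[185:270,x0:x1]=b[185:270,x0:x1]
    k,l,st,_=cv2.connectedComponentsWithStats(q);i=1+st[1:,4].argmax();r=cv2.minAreaRect(cv2.findNonZero((l==i).astype(np.uint8)));bx=cv2.boxPoints(r)
    P=np.array([onz(T,p,z) for p in bx]);print('box',P[:,:2].round(4).tolist(),[np.linalg.norm(P[j]-P[j-1]).round(3) for j in range(4)],[ang(P[j-1],P[j]) for j in range(4)])
# cup two-view rim height: side mask centroid corners
fs=S['frame'];w=cv2.inRange(cv2.cvtColor(fs,cv2.COLOR_RGB2HSV),(0,0,90),(180,60,255));q=np.zeros_like(w);q[185:230,200:250]=w[185:230,200:250]
print('cup side bbox',cv2.boundingRect(q))
for p in((203.2+ -3+5,203),(240,200)):
    pass
print(proj(S,[c+np.array([.043*np.cos(a),.043*np.sin(a),0]) for a in np.radians([0,120,240])]).tolist())
print('cruet',onz(T,(285,147),.112).round(3))
E
```

```text
tab top side [ 0.5294 -0.288   0.16  ] long 13.2 11.4 0.0267 0.0235 short 103.4 0.011
shell edge 0.04 -69.9 [ 0.4977 -0.2711  0.04  ] [ 0.5151 -0.3186  0.04  ]
shell edge 0.074 -78.6 [ 0.5043 -0.2647  0.074 ] [ 0.5158 -0.3216  0.074 ]
shell edge 0.074 46.6 [ 0.5341 -0.3199  0.074 ] [ 0.5609 -0.2916  0.074 ]
prong tips top [ 0.5077 -0.2712  0.126 ] [ 0.5111 -0.2974  0.126 ]
prong tips side [ 0.4988 -0.277   0.126 ] [ 0.5047 -0.3034  0.126 ]
cross tips (array([ 0.50799574, -0.27135776,  0.11898237]), np.float64(0.006116069923845739)) (array([ 0.51239988, -0.29822381,  0.1195804 ]), np.float64(0.0039033812546371643))
post [ 0.6294 -0.272   0.116 ] tab dark edge [ 0.5419 -0.277   0.125 ] [ 0.5152 -0.2831  0.125 ] [ 0.5398 -0.2729  0.16  ] [ 0.5145 -0.2793  0.16  ]
shell tri [[ 0.5785 -0.2729  0.057 ]
 [ 0.493  -0.2485  0.057 ]
 [ 0.5213 -0.3587  0.057 ]] [ 0.53093479 -0.29337472  0.057     ] [np.float64(0.103), np.float64(0.089), np.float64(0.114)]
cup tri [[0.4594 0.1725 0.054 ]
 [0.5816 0.2065 0.054 ]
 [0.4755 0.265  0.054 ]] [0.5055 0.2147 0.054 ] [np.float64(-137.6), np.float64(-6.1), np.float64(120.8)] [np.float64(0.094), np.float64(0.127), np.float64(0.121)] expect 0.121
box [[0.4577, 0.2857], [0.6326, 0.2488], [0.6062, 0.1369], [0.4324, 0.1753]] [np.float64(0.113), np.float64(0.179), np.float64(0.115), np.float64(0.178)] [np.float64(77.1), np.float64(-11.9), np.float64(-103.3), np.float64(167.5)]
box [[0.4288, 0.0589], [0.6088, 0.0376], [0.6001, -0.0324], [0.4204, -0.01]] [np.float64(0.069), np.float64(0.181), np.float64(0.071), np.float64(0.181)] [np.float64(83.1), np.float64(-6.8), np.float64(-97.1), np.float64(172.9)]
cup side bbox (214, 196, 29, 16)
[[240.84203693969346, 198.01811881257822], [216.7800741359015, 198.99249443798135], [227.7002361966099, 208.65586464142228]]
cruet [ 0.727 -0.029  0.112]
```

```bash
python3 -m creep '[[0,0,0,0,0,0.059],[0,0,0,0,0,0.059],[0,0,0,0,0,0.059],[0,0,0,0,0,0.059],[0,0,0,0,0,0.059],[0,0,0,0,0,0.059],[0,0,0,0,0,0.059],[0,0,0,0,0,0.059],[0,0,0,0,0,0.059],[0,0,0,0,0,0.059],[0,0,0,0,0,0.059],[0,0,0,0,0,0.059],[0,0,0,0,0,0.059],[0,0,0,0,0,0.059],[0,0,0,0,0,0.059],[0,0,0,0,0,0.059],[0,0,0,0,0,0.059],[0,0,0,0,0,0.059],[0,0,0,0,0,0.059],[0,0,0,0,0,0.059]]' -1
cat > go.py <<'E'
import sys; from h import *
# print shift in row units towards world target x y z, and yaw of tool y
s=arm.observe(); R=cv2.Rodrigues(np.array(s['ee_rot']))[0]; p=np.array(s['position'])
print('pos',p.round(4),'yawY',np.degrees(np.arctan2(R[1,1],R[0,1])).round(2),'tilt',R[2].round(3),'j',np.round(s['joints'],2),'t',s['clock'],'w',s['width'],'gf',s['gripper_force'])
if len(sys.argv)>1: print('rowsum',(R.T@(np.array(sys.argv[1:4],float)-p)/.4).round(4))
E
python3 go.py .53 -.287 .227
python3 - <<'E'
from h import *
T=load('top');S=load('side')
g=lambda a:np.clip((a/255.)**.6*255,0,255).astype(np.uint8)
a=cv2.resize(g(T['frame'][205:265,165:225,::-1]),(600,600),interpolation=cv2.INTER_CUBIC)[:,:]
a=cv2.resize(a,(400,400)) if 0 else a[:, :480]
b=cv2.resize(g(S['frame'][185:235,205:237+8,::-1]),(320,400),interpolation=cv2.INTER_CUBIC)
o=np.zeros((600,800,3),np.uint8);o[:,:480]=a;o[:400,480:]=b;cv2.imwrite('pics/cup.png',o)
E
```

```text
clock: 1.77
position: [0.2625, 0.5669, 0.2264]
ee_rot: [3.12, 0.361, -0.001]
force: [-0.4, 0.3, 0.4]
width: 0.999
gripper_force: 0.0
pos [0.2625 0.5669 0.2264] yawY -76.8 tilt [-0.     0.001 -1.   ] j [-1.63  0.48  0.61  1.61 -0.29  1.15 -2.29] t 1.7667 w 0.9994362433753348 gf 0.0
rowsum [ 1.637e-01  2.231e+00 -4.000e-04]
```

View pics/cup.png

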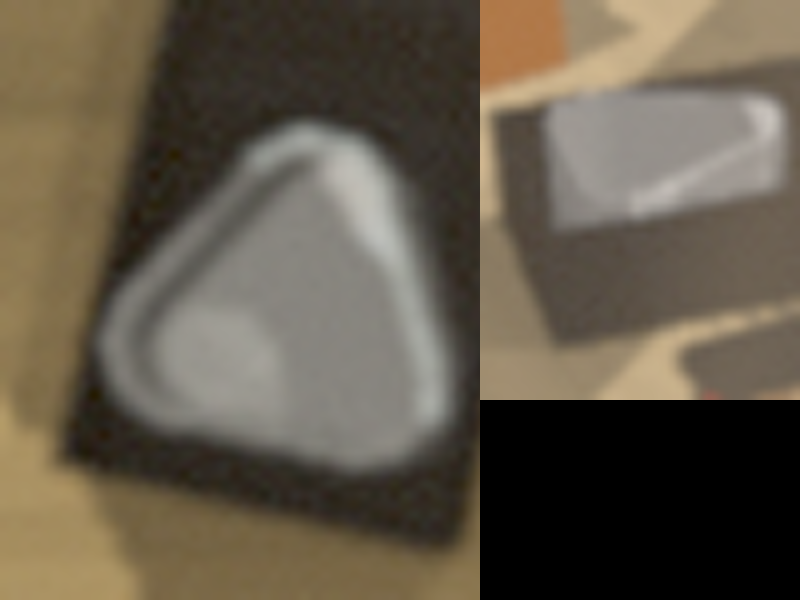

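The crop shows the cup rim as a triangle with its apex at top-view (196,217) and sides running through (183,228), (208,233) and (190,251). I'll intersect these at rim height and cross-check against the side view.

```bash
python3 -m creep '[[0.008,0.07,-0.01,0,0,0],[0.008,0.09,-0.01,0,0,0],[0.008,0.09,-0.01,0,0,0],[0.008,0.09,-0.01,0,0,0],[0.008,0.09,-0.01,0,0,0],[0.008,0.09,-0.01,0,0,0],[0.008,0.09,-0.01,0,0,0],[0.008,0.09,-0.01,0,0,0],[0.008,0.09,0,0,0,0],[0.008,0.09,0,0,0,0],[0.008,0.09,0,0,0,0],[0.008,0.09,0,0,0,0],[0.008,0.09,0,0,0,0],[0.008,0.09,0,0,0,0],[0.008,0.09,0,0,0,0],[0.008,0.09,0,0,0,0],[0.008,0.09,0,0,0,0],[0.008,0.09,0,0,0,0],[0.008,0.09,0,0,0,0],[0.008,0.09,0,0,0,0]]' -0.3
python3 go.py .53 -.287 .227
python3 - <<'E'
from h import *
T=load('top');S=load('side')
tp=lambda u,v:(165+u*.1-.45,205+v*.1-.45)
sp=lambda u,v:(205+(u-480)*.125-.44,185+v*.125-.44)
z=.054
ed=[((245,155),(110,305)),((402,195),(455,370)),((170,432),(330,475))]
H=[]
for a,b in ed:
    A,B=[onz(T,tp(*q),z)[:2] for q in(a,b)];d=(B-A)/np.linalg.norm(B-A);n=np.array([-d[1],d[0]])
    c0=np.array([.503,.218]); n=n if n@(A-c0)>0 else -n; H.append([*n,n@A]);print('normal',np.degrees(np.arctan2(n[1],n[0])).round(1))
H=np.array(H); sol=np.linalg.solve(np.c_[H[:,:2],np.ones(3)],H[:,2]);print('incentre',sol.round(4),'r expect .035')
print('apex',onz(T,tp(310,120),z).round(4),'left',onz(T,tp(98,345),z).round(4),'right',onz(T,tp(430,455),z).round(4))
c,y=sol[:2],np.radians(-12)
E=[[*(c+.049*np.array([np.cos(y+k),np.sin(y+k)])),z] for k in np.radians([0,120,240])]
print('proj side',proj(S,E).round(1).tolist(),'seen',sp(785,115),sp(547,100),sp(632,210))
print('heights',cross(T,tp(310,120),S,sp(785,115)),cross(T,tp(98,345),S,sp(547,105)),cross(T,tp(430,440),S,sp(632,208)))
t2=lambda u,v:(362+u*.1-.45,180+v*.1-.45); s2=lambda u,v:(322+(u-400)*.12-.44,240+v*.12-.44)
print('tab height',cross(T,t2(262,415),S,s2(605,71)))
E
```

```text
clock: 3.43
position: [0.4918, -0.1115, 0.2585]
ee_rot: [-3.119, -0.372, 0.0]
force: [0.5, -0.7, 0.1]
width: 0.652
gripper_force: 0.0
pos [ 0.4918 -0.1115  0.2585] yawY -76.41 tilt [-0. -0. -1.] j [-0.66  0.29  1.    1.87 -0.27  1.13 -0.9 ] t 3.4333 w 0.6518546318335877 gf 0.0
rowsum [-0.0102  0.4488  0.0785]
normal 47.9
normal -72.9
normal 164.6
incentre [0.4988 0.2207 0.0386] r expect .035
apex [0.552  0.2155 0.054 ] left [0.4914 0.2729 0.054 ] right [0.4607 0.1823 0.054 ]
proj side [[241.0, 198.7], [214.6, 197.1], [221.2, 209.4]] seen (242.685, 198.935) (212.935, 197.06) (223.56, 210.81)
heights (array([0.55372869, 0.21596087, 0.04853319]), np.float64(0.0028743436410803044)) (array([0.48719099, 0.27683567, 0.04687762]), np.float64(0.00961865546498664)) (array([0.46798194, 0.18122637, 0.05090646]), np.float64(0.007159015421777272))
tab height (array([ 0.52884489, -0.27880228,  0.15758624]), np.float64(0.004747048743560404))
```

```bash
python3 -m creep '[[-0.001,0.055,0,0,0,0],[-0.001,0.075,0,0,0,0],[-0.002,0.075,0,0,0,0],[-0.002,0.075,0,0,0,0],[-0.002,0.075,0,0,0,0],[-0.002,0.055,0,0,0,0],[0,0.036,0,0,0,0],[0,0,0.02,0,0,0],[0,0,0.04,0,0,0],[0,0,0.04,0,0,0],[0,0,0.03,0,0,0],[0,0,0.01,0,0,0],[0,0,0,0,0,0]]'
python3 go.py .5303 -.2858 .131
python3 - <<'E'
from h import *
T=snap('top');S=snap('side')
g=lambda a:np.clip((a/255.)**.6*255,0,255).astype(np.uint8)
a=cv2.resize(g(T['frame'][180:255,350:425,::-1]),(400,400),interpolation=cv2.INTER_CUBIC)
b=cv2.resize(g(S['frame'][215:305,300:390,::-1]),(400,400),interpolation=cv2.INTER_CUBIC)
cv2.imwrite('pics/pre.png',np.hstack([a,b]))
E
```

```text
clock: 4.52
position: [0.529, -0.2833, 0.2015]
ee_rot: [-3.118, -0.371, 0.003]
force: [0.4, 0.8, 1.0]
width: 0.652
gripper_force: 0.0
pos [ 0.529  -0.2833  0.2015] yawY -76.42 tilt [-0.002 -0.002 -1.   ] j [-0.19  0.53  0.89  1.72 -0.45  1.12 -0.49] t 4.5167 w 0.6516474881281464 gf 0.0
rowsum [0.0019 0.0071 0.1761]
```

View pics/pre.png

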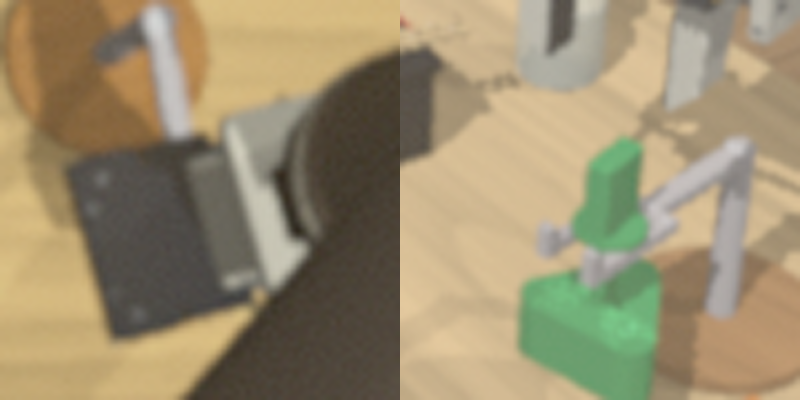

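The side view shows two fingertips near side pixels (364,238) and (382,223), with the tab top at (349,247). They look too far right, so I'll check by projection before going down.

```bash
python3 - <<'E'
from h import *
S=load('side');T=load('top');s=arm.observe();R=cv2.Rodrigues(np.array(s['ee_rot']))[0];p=np.array(s['position'])
print('tcp',proj(S,p).round(1),'fingers',proj(S,[p+R[:,1]*.03,p-R[:,1]*.03]).round(1).tolist(),'tab',proj(S,[.5303,-.2858,.16]).round(1), 'TCP top',proj(T,p).round(1))
print('back-out at z of tips',onz(S,(364,238),.2015).round(3),onz(S,(382,223),.2015).round(3))
E
python3 - <<'E'
import sys; sys.path.insert(0,'.')
from h import *
S=load('side'); g=lambda a:np.clip((a/255.)**.6*255,0,255).astype(np.uint8)
cv2.imwrite('pics/pre2.png',cv2.resize(g(S['frame'][130:310,260:500,::-1]),(800,600),interpolation=cv2.INTER_CUBIC))
E
```

```text
tcp [[348.7 230.5]] fingers [[361.7, 236.1], [336.3, 225.2]] tab [[347.9 248.7]] TCP top [[396.3 218.5]]
back-out at z of tips [ 0.538 -0.319  0.202] [ 0.607 -0.3    0.202]
```

View pics/pre2.png

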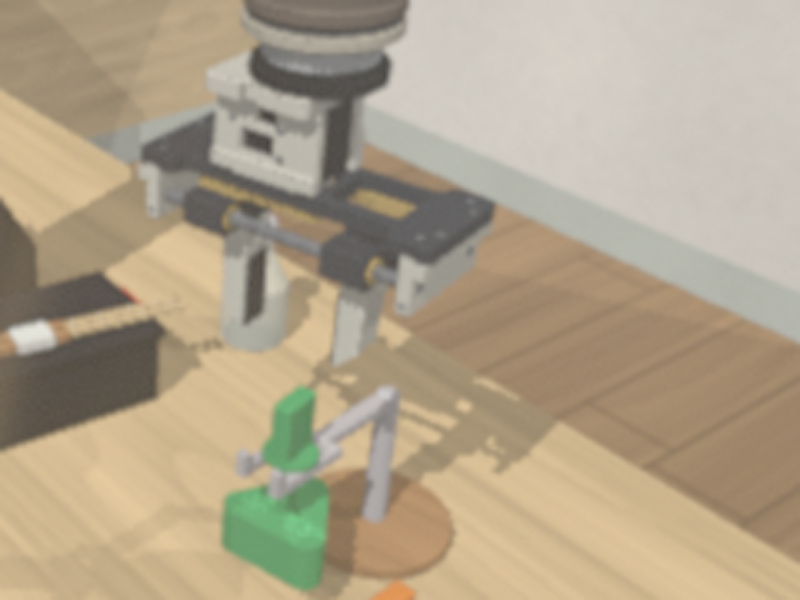

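The two fingertips are at side (363,238) and (334,226), as projected; the earlier (382,223) was the gripper's rail. They straddle the tab at (349,247), so I go down.

```bash
python3 -m creep '[[0.002,0.006,0.03,0,0,0],[0,0,0.04,0,0,0],[0,0,0.04,0,0,0],[0,0,0.03,0,0,0],[0,0,0.02,0,0,0],[0,0,0.012,0,0,0],[0,0,0,0,0,0],[0,0,0,0,0,0]]'
python3 go.py .5303 -.2858 .131
```

```text
clock: 5.28
position: [0.5311, -0.2869, 0.1342]
ee_rot: [3.119, 0.37, 0.0]
force: [-0.1, -0.4, 0.8]
width: 0.653
gripper_force: 0.0
pos [ 0.5311 -0.2869  0.1342] yawY -76.47 tilt [ 0.  0. -1.] j [-0.14  0.6   0.84  1.78 -0.53  0.99 -0.43] t 5.2833 w 0.6528711975414224 gf 0.0
rowsum [-0.0012 -0.0031  0.0081]
```

```bash
python3 -m creep '[[0,0,0.006,0,0,0],[0,0,0,0,0,0],[0,0,0,0,0,0],[0,0,0,0,0,0],[0,0,0,0,0,0],[0,0,0,0,0,0],[0,0,0,0,0,0],[0,0,0,0,0,0],[0,0,0,0,0,0]]' 1 30
python3 go.py .5303 -.2858 .153
```

```text
clock: 6.03
position: [0.5309, -0.2866, 0.1316]
ee_rot: [-3.12, -0.37, -0.0]
force: [0.1, -0.1, 0.8]
width: 0.153
gripper_force: 30.0
pos [ 0.5309 -0.2866  0.1316] yawY -76.45 tilt [ 0. -0. -1.] j [-0.14  0.61  0.83  1.79 -0.53  0.99 -0.43] t 6.0333 w 0.15272471325591397 gf 29.990922510623932
rowsum [-0.001  -0.0023 -0.0536]
```

```bash
python3 -m creep '[[0,0,-0.01,0,0,0],[0,0,-0.015,0,0,0],[0,0,-0.015,0,0,0],[0,0,-0.012,0,0,0],[0,0,0,0,0,0],[0,0,0,0,0,0]]'; python3 go.py .5303 -.2858 .153
```

```text
clock: 6.53
position: [0.5311, -0.2867, 0.1528]
ee_rot: [3.119, 0.371, 0.001]
force: [-0.2, 0.5, -1.0]
width: 0.146
gripper_force: 30.0
pos [ 0.5311 -0.2867  0.1528] yawY -76.45 tilt [ 0.001  0.    -1.   ] j [-0.15  0.58  0.85  1.77 -0.51  1.03 -0.44] t 6.5333 w 0.14638531903401802 gf 29.990610480308533
rowsum [-0.0015 -0.0028 -0.0005]
```

Lifted 21 mm and carrying about 1.5 N. Now sliding out along the stand's -x.

```bash
python3 -m creep '[[-0.01,-0.0012,0,0,0,0],[-0.02,-0.0024,0,0,0,0],[-0.03,-0.0037,0,0,0,0],[-0.04,-0.005,0,0,0,0],[-0.04,-0.005,0,0,0,0],[-0.04,-0.005,0,0,0,0],[-0.03,-0.0037,0,0,0,0],[-0.02,-0.0024,0,0,0,0],[0,0,0,0,0,0]]'; python3 go.py .44 -.297 .25
```

```text
clock: 7.28
position: [0.4366, -0.2975, 0.1524]
ee_rot: [-3.119, -0.367, 0.0]
force: [-0.1, -0.0, -0.9]
width: 0.154
gripper_force: 30.0
pos [ 0.4366 -0.2975  0.1524] yawY -76.59 tilt [-0.    -0.001 -1.   ] j [-0.14  0.47  0.9   1.95 -0.45  0.94 -0.36] t 7.2833 w 0.1537143309667139 gf 29.990445971488953
rowsum [ 0.0086  0.0006 -0.2439]
```

```bash
python3 -m creep '[[0,0,-0.02,0,0,0],[0,0,-0.05,0,0,0],[0,0,-0.06,0,0,0],[0,0,-0.05,0,0,0],[0,0,-0.03,0,0,-0.02],[0,0,0,0,0,-0.05],[0,0,0,0,0,-0.059],[0,0,0,0,0,-0.059],[0,0,0,0,0,-0.059],[0,0,0,0,0,-0.059],[0,0,0,0,0,-0.059],[0,0,0,0,0,-0.059],[0,0,0,0,0,-0.059],[0,0,0,0,0,-0.059],[0,0,0,0,0,-0.059],[0,0,0,0,0,-0.059],[0,0,0,0,0,-0.059],[0,0,0,0,0,-0.04],[0,0,0,0,0,-0.025],[0,0,0,0,0,0]]'; python3 go.py .51 .01 .237
```

```text
clock: 8.95
position: [0.4393, -0.297, 0.2365]
ee_rot: [1.849, 2.54, 0.0]
force: [0.8, 0.0, -1.1]
width: 0.151
gripper_force: 30.0
pos [ 0.4393 -0.297   0.2365] yawY 17.9 tilt [-0.  0. -1.] j [ 0.05  0.29  0.57  1.82 -0.18  1.08  1.  ] t 8.95 w 0.15103619546077565 gf 29.98982548713684
rowsum [ 0.676   0.4042 -0.0013]
```

```bash
python3 -m creep '[[0.02,0.012,0,0,0,0],[0.04,0.024,0,0,0,0],[0.056,0.033,0,0,0,0],[0.056,0.033,0,0,0,0],[0.056,0.033,0,0,0,0],[0.056,0.033,0,0,0,0],[0.056,0.033,0,0,0,0],[0.056,0.033,0,0,0,0],[0.056,0.033,0,0,0,0],[0.056,0.033,0,0,0,0],[0.056,0.033,0,0,0,0],[0.056,0.033,0,0,0,0],[0.04,0.024,0,0,0,0],[0.02,0.013,0,0,0,0],[0,0,0,0,0,0]]'; python3 go.py .499 .2205 .237
```

```text
clock: 10.2
position: [0.5104, 0.0139, 0.2361]
ee_rot: [-1.85, -2.538, -0.001]
force: [-0.5, -0.2, -1.9]
width: 0.15
gripper_force: 30.0
pos [0.5104 0.0139 0.2361] yawY 17.82 tilt [ 0.001  0.    -1.   ] j [-0.47  0.24  0.42  1.86 -0.11  1.06  0.3 ] t 10.2 w 0.15041171470086567 gf 29.990995824337006
rowsum [ 0.5005  0.1309 -0.0018]
```

```bash
python3 -m creep '[[0.02,0.005,0,0,0,0],[0.04,0.01,0,0,0,0],[0.05,0.013,0,0,0,0],[0.056,0.015,0,0,0,0],[0.056,0.015,0,0,0,0],[0.056,0.015,0,0,0,0],[0.056,0.015,0,0,0,0],[0.056,0.015,0,0,0,0],[0.05,0.013,0,0,0,0],[0.04,0.01,0,0,0,0],[0.02,0.005,0,0,0,0],[0,0,0,0,0,0],[0,0,0,0,0,0]]'; python3 go.py .499 .2205 .16
python3 - <<'E'
from h import *
T=snap('top');S=snap('side')
g=lambda a:np.clip((a/255.)**.6*255,0,255).astype(np.uint8)
a=cv2.resize(g(T['frame'][195:265,160:230,::-1]),(300,300),interpolation=cv2.INTER_CUBIC)
b=cv2.resize(g(S['frame'][140:235,190:285,::-1]),(500,500),interpolation=cv2.INTER_CUBIC)
o=np.zeros((500,800,3),np.uint8);o[:300,:300]=a;o[:,300:]=b;cv2.imwrite('pics/over.png',o)
E
```

```text
clock: 11.28
position: [0.4996, 0.2161, 0.2363]
ee_rot: [1.856, 2.534, -0.001]
force: [-0.4, 0.4, -0.6]
width: 0.155
gripper_force: 30.0
pos [0.4996 0.2161 0.2363] yawY 17.55 tilt [-0.001 -0.    -1.   ] j [-0.76  0.3   0.32  1.78 -0.1   1.08 -0.09] t 11.2833 w 0.15528593159334253 gf 29.990585446357727
rowsum [0.0112 0.0019 0.1907]
```

View pics/over.png

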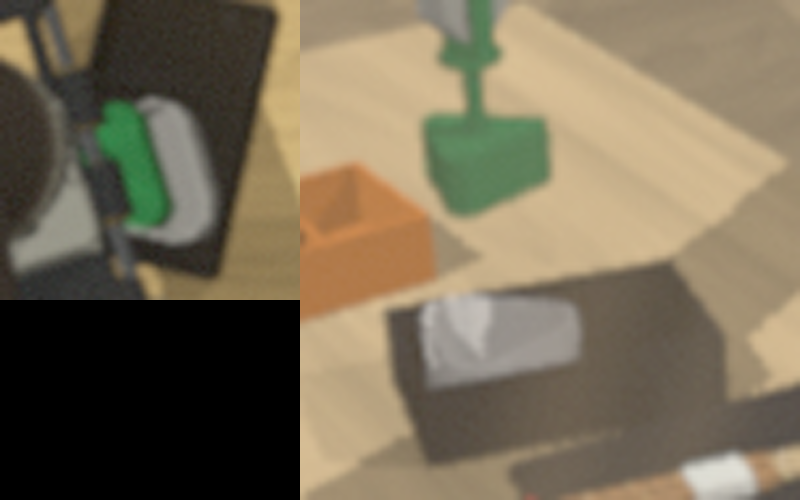

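The side view shows the mold upright and held, with its stem at (223,159) and the near lower shell corner at (221,180); the cup below is clear. I'll compare with the prediction for a mold on the tool axis.

```bash
python3 - <<'E'
from h import *
S=load('side');T=load('top');s=arm.observe();p=np.array(s['position']);R=cv2.Rodrigues(np.array(s['ee_rot']))[0]
zb=p[2]-.0916; print('yawx',np.degrees(np.arctan2(R[1,0],R[0,0])))
q=lambda u,v:(190+(u-300)*.19-.4,140+v*.19-.4)
print('stem pred',proj(S,[[*p[:2],zb+.055],[*p[:2],zb+.034]]).round(1).tolist(),'seen (mid stem)',q(476,95))
y=np.arctan2(R[1,0],R[0,0])
C=[[p[0]+.04*np.cos(y+k),p[1]+.04*np.sin(y+k),zb+h] for h in(0,.034) for k in np.radians([0,120,240])]
print('corners pred',proj(S,C).round(1).tolist());print('seen bottom-near',q(463,214),'right',q(548,182),'left top',q(424,122),'right top',q(549,125))
f=S['frame'];m=cv2.inRange(cv2.cvtColor(f,cv2.COLOR_RGB2HSV),(45,100,30),(85,255,255));m[:,:205]=0;m[:, 260:]=0
for r in range(150,186,3):
    x=np.flatnonzero(m[r]); print(r,(x.min(),x.max()) if len(x) else None,end=' ')
E
```

```text
yawx 107.47849106714848
stem pred [[222.7, 157.7], [223.3, 164.4]] seen (mid stem) (223.04, 157.65)
corners pred [[214.9, 171.7], [220.4, 180.9], [237.4, 173.0], [213.9, 161.2], [219.3, 170.0], [236.6, 162.4]]
seen bottom-near (220.57, 180.26) right (236.72, 174.17999999999998) left top (213.16, 162.78) right top (236.91, 163.35)
150 (np.int64(217), np.int64(226)) 153 (np.int64(221), np.int64(223)) 156 (np.int64(222), np.int64(223)) 159 (np.int64(222), np.int64(223)) 162 (np.int64(215), np.int64(226)) 165 (np.int64(214), np.int64(236)) 168 (np.int64(215), np.int64(236)) 171 (np.int64(215), np.int64(236)) 174 (np.int64(216), np.int64(235)) 177 (np.int64(218), np.int64(228)) 180 (np.int64(221), np.int64(221)) 183 None
```

The prediction matches within 1 px, so the mold sits on the tool axis. Going down to about 16 mm above the rim.

```bash
python3 -m creep '[[0.006,0.002,0.01,0,0,0],[0.004,0,0.02,0,0,0],[0,0,0.03,0,0,0],[0,0,0.035,0,0,0],[0,0,0.035,0,0,0],[0,0,0.025,0,0,0],[0,0,0.015,0,0,0],[0,0,0.01,0,0,0],[0,0,0.005,0,0,0],[0,0,0,0,0,0],[0,0,0,0,0,0],[0,0,0,0,0,0]]'; python3 go.py .499 .2205 .1615
python3 - <<'E'
from h import *
T=snap('top');S=snap('side')
g=lambda a:np.clip((a/255.)**.6*255,0,255).astype(np.uint8)
a=cv2.resize(g(T['frame'][205:255,165:215,::-1]),(250,250),interpolation=cv2.INTER_CUBIC)
b=cv2.resize(g(S['frame'][165:220,200:255,::-1]),(550,550),interpolation=cv2.INTER_CUBIC)
o=np.zeros((550,800,3),np.uint8);o[:250,:250]=a;o[:,250:]=b;cv2.imwrite('pics/fin.png',o)
E
```

```text
clock: 12.38
position: [0.4994, 0.2216, 0.1629]
ee_rot: [1.855, 2.535, 0.002]
force: [0.8, 0.9, -1.6]
width: 0.152
gripper_force: 30.0
pos [0.4994 0.2216 0.1629] yawY 17.62 tilt [ 0.     0.001 -1.   ] j [-0.74  0.38  0.3   1.87 -0.14  0.92 -0.07] t 12.3833 w 0.15166083133038646 gf 29.990733861923218
rowsum [-0.0024 -0.0018  0.0035]
```

View pics/fin.png

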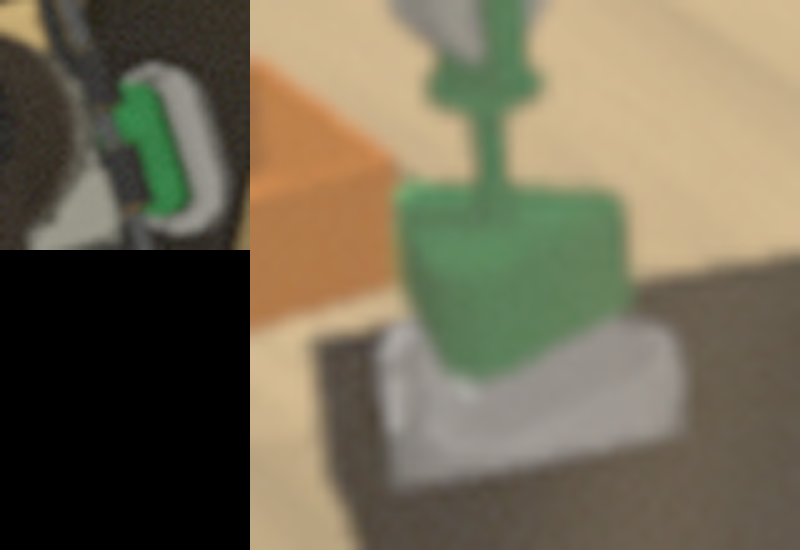

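The final view shows the mold upright above the cup: mold edges at side columns 215 and 238, cup edges at 213 and 243, and a visible gap below. Allowing for the height difference, the centres agree to about 1–2 mm in both views, so I'm handing in.

```bash
python3 -c "
from cell import arm
print(arm.sign_off())"
```

```text
the job is handed in; nothing more can be done
None
```

I handed the job in with the green mold held upright about 17 mm above the white cup's rim, centred to about 1–2 mm by the camera views with its corners over the cup's; the sign-off returned no verdict.

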